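# Drip collar onto the round flask

### The arm

A 6-joint arm with a two-finger parallel gripper is mounted at the origin on the work surface. World frame = base frame: x ahead of the robot, y to its left, z up, the work surface at z = 0. Lengths are in m, angles in rad, forces in N, time in s.
With the tool pointing down it reaches from about 0.3 to 0.85 m from the base axis. Payload 5.4 kg.
Tool frame: the origin (TCP) lies between the finger pads; the fingertips stand 22 mm ahead of it and the grasp point (between the pads) lies 3 mm ahead of it; z points along the fingers, y is the direction in which the jaws open and shut (so a half turn about z gives the same grasp; the last joint's range is limited). The gripper opens to 85 mm and grips with 20 to 120 N. Pads are 22 mm wide; open, the fingers measure 114 mm over their backs; the gripper's body (76 mm by 85 mm) begins 54 mm behind the grasp point. The pads swing forward as they close: fully open they stand 13 mm farther back than shut.
Start: joints at [0.906, 0.158, 1.597, -0, 1.386, -0.21], TCP at [0.253, 0.517, 0.253] pointing down, gripper open.
Joint ranges: [-2.91, 2.91], [-0.94, 2.29], [0.18, 2.7], [-1.29, 4.43], [0.17, 2.64], [-3, 3]. Speed limits (rad/s): [2.57, 2.57, 3.14, 3.14, 3.14, 3.14].

### API

Orientations are given as a unit quaternion [x, y, z, w].
In Python, from workcell import env gives the robot as it stands.
- The arm moves only by the tool move_arm, never from a script. Its argument "plan" is a list of rows, each a list of 7 numbers: the shift along the tool's x, y, z normalised to -1 to 1, where 1 is 0.4 m, then the turn, a rotation vector about the tool's x, y, z normalised to -1 to 1, where 1 is 90 degrees, then the opening, from 0 (shut) to 1 (fully open). In form: [[x, y, z, ax, ay, az, gripper], ...]. A call has 1 to 12 rows; each row is the pose to reach, as a shift and turn from the pose commanded when the call began, along the tool's axes at that moment; what a row does not reach only later rows make up. A row lasts 1/12 s, in which the tool goes at most 41.7 mm and 7.16 degrees, less where a joint would pass 70% of its speed; a pose out of reach is approached as far as the arm can. A call with a number of a shift or a turn outside -1 to 1 is refused whole. A call with a gripper value outside its range is refused whole. The fingers move at their own pace and stop on an object; "squeeze" is the grip in N (left out, the last holds). Time passes only in rows, so rows that repeat a pose let the fingers close. It gives the time, the measured TCP pose, the force and the opening at its end, in the units of the state.
- env.read_state(): the state, without advancing time (a new reading comes with each control period).
- env.capture(name): name is "scene" or "top" or "wrist"; returns (picture, depth): 420x560x3 uint8, blue, green, red; 420x560 float32, m along the optical axis (not along the pixel's ray), 0 where there is no reading.
- env.calibration(name): a dict with "camera_matrix" (3x3 intrinsics, pixels), "xyz" and "rotation" of the camera in the world. Camera axes: x right, y down, z forward; pixel columns grow to the right and rows downward; lengths in m; the calibration is good to about 2 mm. A picture is of the moment at which its call begins: read the wrist's pose just before it. calibration takes no time and is no camera call; for the wrist camera it gives the pose at the moment of the call.
- env.sign_off(): hands the job in, once; it reports no verdict.
The state is a dict: "time": time; "q": joint angles; "qvel": joint speeds; "effort": joint torques, N m; "tcp_pos": TCP position; "orientation": TCP orientation; "ft_force": force on the tool from outside, world axes, zero at the start; "moment": the same for the moment, N m; "grip_width": finger opening in m.
Only numpy, scipy, OpenCV 4.12 (cv2) and the standard library are available. Lean on these libraries where they do the work, as an engineer would, in place of code of your own. Each camera call takes 0.05 s, during which the arm holds its last target. There are 200 camera calls.

### The job

Get the round flask ready for decanting: pick up the tall, narrow steel collar (not the flat bangle) and lower it over the neck of the round-bodied blue flask (not the square one) until it rests flat on the flask's shoulder, without dropping it, then let go. Leave the round flask standing upright in its place, and do not shift the square flask or the bangle.

Things in the scene. Friction and masses are not known exactly. Their poses are not given: they have to be found in the camera images.
- collar: The drip collar: a loose plain stainless steel tube ring, open at both ends, standing on the walnut top to the left of the marble tray. Outer diameter 50 mm, bore 42 mm, wall 4 mm, height 34 mm, about 0.15 kg. Origin: on its axis at its underside; z along its axis, up. It can be gripped across its outside, from above.
- round_flask: Round flask: loose cobalt-blue glass, about 0.6 kg, on the marble tray. Cylindrical body 76 mm across and 130 mm tall, its flat level top being the shoulder; from the middle rises an upright neck, 22 mm across with a 25 mm lip, its top 178 mm above the flask's underside. Origin: on the axis at the underside; z up. Other things on the tray, the square flask aside, are under 110 mm tall.
- square_flask: Square flask, to be left alone: same blue glass, same neck and heights, but a square body, 66 by 66 mm. It stands on the same tray (white marble, rim 18 mm high, 260 by 420 mm), at least 25 cm from the round flask; which of the two is on the left varies. Origin: middle of the underside; z up.
- bangle: The bangle, to be left alone: a flat, loose steel ring lying on the walnut top to the left of the tray, at least 12 cm from the collar and either nearer to the robot or farther away. Outer diameter 68 mm, inner 60 mm, height 10 mm. Origin: on its axis at its underside; z up.
Not all that is in view belongs to the job. Leave any turquoise look-alike of the collar alone.

How it is judged:
At the end, for the whole second after the job is handed in: The collar surrounds the round flask's neck (axes within 14 mm) and rests on its shoulder (underside within 7 mm of it, level to 0.17 rad); the round flask is upright within 0.1 rad and within 30 mm of where it began; both are at rest and released (horizontal distance between collar and round_flask below 0.014 m and z of collar in the frame of round_flask between 0.125 and 0.137 m and angle between the z axis of collar and the z axis of round_flask, either way round below 0.17 rad and angle between round_flask's own z axis and vertical below 0.1 rad and distance of round_flask from where it was at the start of the episode below 0.03 m and linear speed of each of collar, round_flask below 0.03 m/s); the robot touches nothing.
It fails at once if the collar is dropped onto the flask (moving faster than 0.55 m/s while not held, over the neck) (horizontal distance between collar and round_flask below 0.03 m and z of collar in the frame of round_flask above 0.1 m and contact force between collar and the fingers below 0.05 N and linear speed of collar above 0.55 m/s).
It fails at once if the round flask is tipped by more than 0.35 rad (angle between round_flask's own z axis and vertical above 0.35 rad).
It fails at once if the square flask is shifted by more than 30 mm (distance of square_flask from where it was at the start of the episode above 0.03 m).
It fails at once if the bangle is shifted by more than 40 mm (distance of bangle from where it was at the start of the episode above 0.04 m).
It also fails if it takes over 45 s, if anything falls off the work surface, if the arm or the gripper's body presses on something with over 40 N, if the wrist force passes 120 N, or if a joint passes its speed limit or range.

## Working session

There is one attempt and no reset: what is moved stays moved. The work goes in short steps, Python scripts to look and compute and a tool call to move; the robot and the scene stay as the last step left them, time stands still between calls to the robot, and variables do not carry over. Pictures are saved under pics/ and viewed, about 8 in all and at most 12, crops included, and the job is handed in when it is done.

Besides the shell and the picture viewer there is one more tool, called in YAML: its name, and indented under it one key for each argument. move_arm: Moves the arm, as the interface text tells. Its arguments: {"type":"object","properties":{"plan":{"type":"array","items":{"type":"array","items":{"type":"number"}}},"squeeze":{"type":"number"}},"required":["plan"]}

```bash
mkdir -p pics; cat > h.py <<'E'
import numpy as np, cv2
from workcell import env
def pts(name,d):
    c=env.calibration(name);K=np.array(c["camera_matrix"]);R=np.array(c["rotation"]);t=np.array(c["xyz"])
    v,u=np.mgrid[:d.shape[0],:d.shape[1]]
    p=np.stack([(u-K[0,2])/K[0,0]*d,(v-K[1,2])/K[1,1]*d,d],-1)
    return p@R.T+t
def ray(name,u,v,z,c=None):
    c=c or env.calibration(name);K=np.array(c["camera_matrix"]);R=np.array(c["rotation"]);t=np.array(c["xyz"])
    r=R@np.linalg.solve(K,[u,v,1.]);return t+r*(z-t[2])/r[2]
E
python3 - <<'E'
from h import *
for n in("scene","top"):
    p,d=env.capture(n);cv2.imwrite(f"pics/{n}0.png",p);np.save(f"{n}0.npy",d)
    c=env.calibration(n);print(n,np.round(c["xyz"],3),np.round(c["rotation"],3).tolist(),np.round(c["camera_matrix"],1).tolist())
print(env.read_state())
E
```

```text
scene [1.181 0.165 0.514] [0.542, 0.698, -0.371, -0.287] [[401.9, 0.0, 282.0], [0.0, 401.9, 207.6], [0.0, 0.0, 1.0]]
top [0.433 0.006 1.073] [0.707, -0.706, 0.02, -0.03] [[507.4, 0.0, 278.4], [0.0, 507.4, 218.9], [0.0, 0.0, 1.0]]
{'time': 0.1, 'q': array([ 9.05905097e-01,  1.58979500e-01,  1.59814332e+00,  4.59695099e-05,
        1.38621097e+00, -2.10069638e-01]), 'qvel': array([-0.00139161, -0.00093107, -0.00182455,  0.00023693, -0.0031827 ,
        0.00123944]), 'effort': array([-7.44711742e-04, -3.96990466e+01, -3.32340074e+01, -2.70828241e-04,
        4.09120912e-03, -2.74956608e-05]), 'tcp_pos': array([0.25226302, 0.51613192, 0.25240046]), 'orientation': array([ 2.25459785e-01,  9.74252086e-01, -7.79011374e-04, -3.89287791e-04]), 'ft_force': array([ 0.29080023, -0.6474467 , -0.96782939]), 'moment': array([ 0.00374152,  0.04534391, -0.00543458]), 'grip_width': 0.08549036600214059}
```

View pics/top0.png

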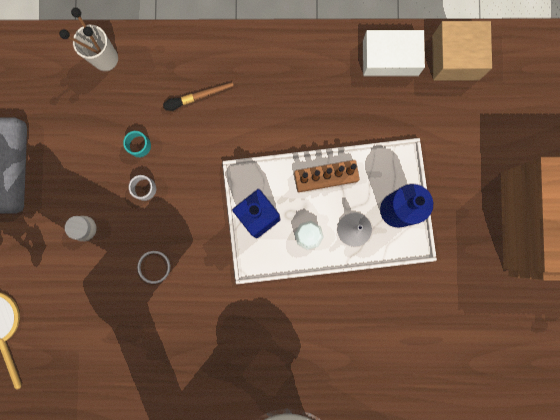

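View pics/scene0.png

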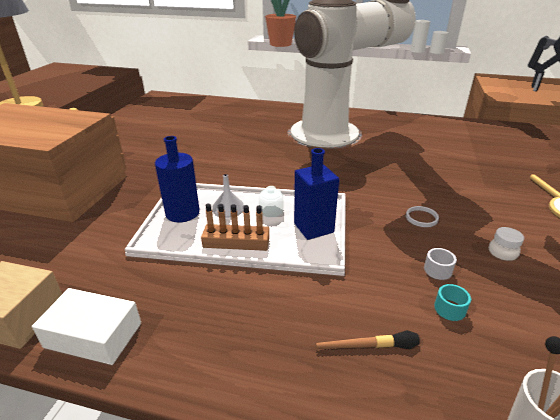

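Top view, with the scene-view pixel second: the steel collar candidates are the grey tube at (142,188)/(440,263), the turquoise look-alike at (137,144)/(453,302), the flat bangle at (154,267)/(422,216) and the grey-lidded jar at (80,228)/(507,243). The tall grey tube is the collar. The round flask is at right, neck at top (420,202)/scene (171,145). The square flask is at (254,211)/(318,160).

```bash
sed -i 's/R=np.array(c\["rotation"\])/R=rot(c["rotation"])/; 2a from scipy.spatial.transform import Rotation as Ro\ndef rot(q): return Ro.from_quat(q).as_matrix()' h.py
cat >> h.py <<'E'
def line(n,u,v):
    c=env.calibration(n);r=rot(c["rotation"])@np.linalg.solve(np.array(c["camera_matrix"]),[u,v,1.]);return np.array(c["xyz"]),r/np.linalg.norm(r)
def tri(a,b):
    (p,r),(q,s)=a,b
    k=np.linalg.lstsq(np.stack([r,-s],1),q-p,rcond=None)[0]
    return (p+k[0]*r+q+k[1]*s)/2,np.linalg.norm(p+k[0]*r-q-k[1]*s)
E
python3 - <<'E'
from h import *
b={"collar":{"top":(120,168,165,208),"scene":(420,245,462,282)},"neck":{"top":(375,175,440,235),"scene":(160,132,184,165)}}
tiles=[]
for n in("top","scene"):
    P=pts(n,np.load(f"{n}0.npy"))
    for k in b:
        x0,y0,x1,y1=b[k][n]; Q=P[y0:y1,x0:x1].reshape(-1,3)
        if k=="collar":
            s=Q[(Q[:,2]>.025)&(Q[:,2]<.06)]
        else:
            zt=np.percentile(Q[:,2],99.5); print("neck top z",zt); s=Q[Q[:,2]>zt-.012]
            if n=="top":
                sh=Q[(Q[:,2]>.12)&(Q[:,2]<.15)]; print("shoulder z",np.median(sh[:,2]),(sh.min(0)+sh.max(0))/2)
        if len(s): print(n,k,len(s),s.min(0).round(4),s.max(0).round(4),((s.min(0)+s.max(0))/2).round(4))
    im=cv2.imread(f"pics/{n}0.png")
    for k in b:
        x0,y0,x1,y1=b[k][n]; tiles.append(cv2.resize(im[y0-8:y1+8,x0-8:x1+8],(380,290),interpolation=cv2.INTER_CUBIC))
cv2.imwrite("pics/crop.png",np.vstack([np.hstack(tiles[:2]),np.hstack(tiles[2:])]))
E
```

```text
top collar 170 [0.55   0.2818 0.0251] [0.5984 0.3315 0.0362] [0.5742 0.3066 0.0306]
neck top z 0.18805086927269143
shoulder z 0.13684472323917152 [ 0.53009731 -0.22852665  0.13498213]
top neck 182 [ 0.4333 -0.2407  0.1788] [0.5424 0.006  1.0734] [ 0.4878 -0.1173  0.6261]
scene collar 298 [0.548  0.2802 0.0251] [0.6    0.3292 0.0355] [0.574  0.3047 0.0303]
neck top z 0.18721467214244303
scene neck 111 [ 0.5175 -0.244   0.1753] [1.1806 0.165  0.5141] [ 0.8491 -0.0395  0.3447]
```

View pics/crop.png

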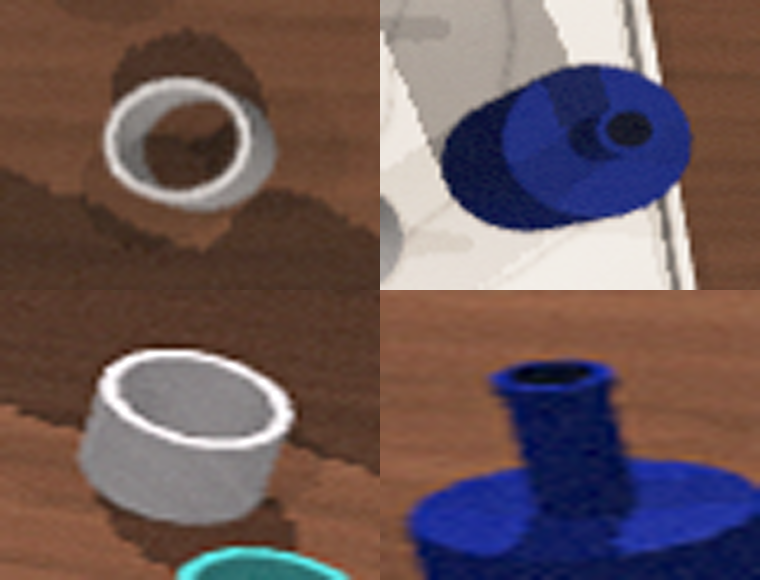

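The crop confirms an upright grey steel tube standing clear of the turquoise ring, and a round flask with an unobstructed neck. I'll cross-check by triangulation and compute the first move.

```bash
cat >> h.py <<'E'
def togo(xyz,zoff=0.,jaw=None):
    "rows: shift/turn normalised from present pose so that tool points down with tool y along world yaw `jaw`"
    s=env.read_state();R=Ro.from_quat(s["orientation"]);d=R.inv().apply(np.array(xyz)-s["tcp_pos"])/.4
    best=[]
    for a in (jaw,jaw+np.pi):
        y=np.array([np.cos(a),np.sin(a),0]);z=np.array([0,0,-1.]);T=Ro.from_matrix(np.stack([np.cross(y,z),y,z],1))
        best.append((R.inv()*T).as_rotvec()/(np.pi/2))
    w=min(best,key=np.linalg.norm)
    print("tcp",s["tcp_pos"].round(4),"t",round(s["time"],2),"w",round(s["grip_width"],4),"F",s["ft_force"].round(1),"shift",d.round(4),"turn",w.round(4),"mm",(d*400).round(1))
E
python3 - <<'E'
from h import *
print(tri(line("top",140.9,187.4),line("scene",441.9,256.7)),tri(line("top",420.1,200.5),line("scene",170.2,138.4)))
togo([.574,.306,.2],jaw=np.pi/2)
c=env.calibration("wrist");s=env.read_state();print(Ro.from_quat(s["orientation"]).inv().apply(np.array(c["xyz"])-s["tcp_pos"]))
E
```

```text
(array([0.57240633, 0.30653316, 0.03131051]), np.float64(0.0011653917037459664)) (array([ 0.52907564, -0.22982756,  0.18517188]), np.float64(0.0005597901652086196))
tcp [0.2523 0.5161 0.2524] t 0.1 w 0.0855 F [ 0.3 -0.6 -1. ] shift [-0.9534 -0.1183  0.1308] turn [-0.001  -0.0005 -0.2896] mm [-381.4  -47.3   52.3]
[ 0.08366732  0.00099995 -0.12082424]
```

move_arm:
  plan:
    - [-0.953,-0.118,0.13,0,0,-0.29,1]
    - [-0.953,-0.118,0.13,0,0,-0.29,1]
    - [-0.953,-0.118,0.13,0,0,-0.29,1]
    - [-0.953,-0.118,0.13,0,0,-0.29,1]
    - [-0.953,-0.118,0.13,0,0,-0.29,1]
    - [-0.953,-0.118,0.13,0,0,-0.29,1]
    - [-0.953,-0.118,0.13,0,0,-0.29,1]
    - [-0.953,-0.118,0.13,0,0,-0.29,1]
    - [-0.953,-0.118,0.13,0,0,-0.29,1]
    - [-0.953,-0.118,0.13,0,0,-0.29,1]
    - [-0.953,-0.118,0.13,0,0,-0.29,1]
    - [-0.953,-0.118,0.13,0,0,-0.29,1]

```text
time: 1.1
tcp_pos: [0.5746, 0.3057, 0.2002]
orientation: [0.001, 1.0, -0.0, -0.001]
ft_force: [0.0, 0.7, 0.4]
grip_width: 0.0857
```

```bash
python3 - <<'E'
from h import *
s=env.read_state();c=env.calibration("wrist");p,d=env.capture("wrist");cv2.imwrite("pics/w1.png",p)
P=pts("wrist",d);m=(P[...,2]>.024)&(P[...,2]<.045)&(abs(P[...,0]-.574)<.045)&(abs(P[...,1]-.306)<.045)&(d>0)
Q=P[m];print(len(Q),Q.min(0),Q.max(0),(Q.min(0)+Q.max(0))/2, np.percentile(Q[:,2],95))
v,u=np.nonzero(m);print("px",u.min(),u.max(),v.min(),v.max())
# rim ellipse -> ray on z=.034
g=(p.max(2)>170)&cv2.dilate(m.astype(np.uint8),np.ones((5,5))).astype(bool)
cn=max(cv2.findContours(g.astype(np.uint8),cv2.RETR_EXTERNAL,cv2.CHAIN_APPROX_NONE)[0],key=cv2.contourArea)
e=cv2.fitEllipse(cv2.convexHull(cn));print(e,ray("wrist",*e[0],.034,c))
togo([.574,.306,.023],jaw=np.pi/2)
E
```

```text
958 [0.54919177 0.28568595 0.02403505] [0.59899946 0.33397305 0.03625542] [0.57409562 0.3098295  0.03014523] 0.0354466609063552
px 250 304 166 221
((276.9300842285156, 194.4849090576172), (52.181148529052734, 54.260963439941406), 86.09105682373047) [0.57415306 0.30873448 0.034     ]
tcp [0.5738 0.3067 0.2006] t 1.15 w 0.0856 F [-0.6 -0.3  0.3] shift [-0.0013 -0.0016  0.444 ] turn [-0.     -0.0011  0.0001] mm [ -0.5  -0.7 177.6]
```

View pics/w1.png

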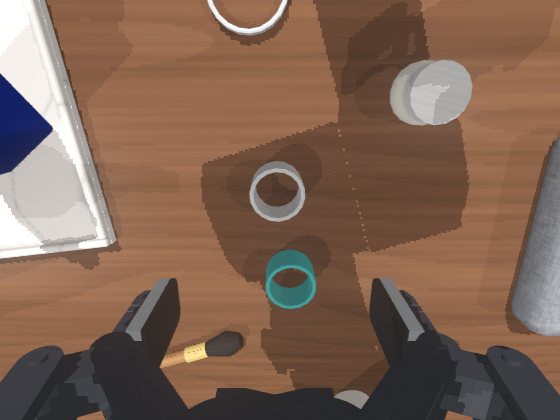

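The wrist view shows the collar at (277,192), midway between the fingers, with the turquoise ring at (291,278) in front and clear of the jaws. Descending now.

move_arm:
  plan:
    - [0,0,0.1,0,0,0,1]
    - [0,0,0.2,0,0,0,1]
    - [0,0,0.3,0,0,0,1]
    - [0,0,0.36,0,0,0,1]
    - [0,0,0.4,0,0,0,1]
    - [0,0,0.425,0,0,0,1]
    - [0,0,0.425,0,0,0,1]
    - [0,0,0.425,0,0,0,1]

```text
time: 1.82
tcp_pos: [0.574, 0.3076, 0.032]
orientation: [-0.001, 1.0, 0.0, 0.0]
ft_force: [-0.3, -0.5, 0.7]
grip_width: 0.0858
```

move_arm:
  plan:
    - [0,0,0,0,0,0,0.45]
    - [0,0,0,0,0,0,0.3]
    - [0,0,0,0,0,0,0.3]
    - [0,0,0,0,0,0,0.3]
    - [0,0,0,0,0,0,0.3]
    - [0,0,0,0,0,0,0.3]
    - [0,0,0,0,0,0,0.3]
    - [0,0,0,0,0,0,0.3]
  squeeze: 40

```text
time: 2.48
tcp_pos: [0.5755, 0.3071, 0.0334]
orientation: [-0.0, 1.0, 0.001, 0.001]
ft_force: [-1.4, -0.0, 5.6]
grip_width: 0.0491
```

Grip closed at 49 mm, but there is 5.6 N upward. The tips may be grazing the table, so I'll lift and check how the collar sits.

move_arm:
  plan:
    - [0,0,-0.03,0,0,0,0.3]
    - [0,0,-0.1,0,0,0,0.3]
    - [0,0,-0.2,0,0,0,0.3]
    - [0,0,-0.3,0,0,0,0.3]
    - [0,0,-0.4,0,0,0,0.3]
    - [0,0,-0.5,0,0,0,0.3]
    - [0,0,-0.58,0,0,0,0.3]
    - [0,0,-0.6,0,0,0,0.3]
    - [0,0,-0.6,0,0,0,0.3]

```text
time: 3.23
tcp_pos: [0.5758, 0.3071, 0.276]
orientation: [-0.0, 1.0, 0.001, 0.004]
ft_force: [0.2, 0.4, -1.2]
grip_width: 0.0492
```

```bash
python3 - <<'E'
from h import *
p,d=env.capture("scene");cv2.imwrite("pics/s2.png",cv2.resize(p[60:270,330:560],(766,700))[:600]);P=pts("scene",d)
m=(abs(P[...,0]-.574)<.08)&(abs(P[...,1]-.306)<.09)&(P[...,2]>.15)
v,u=np.nonzero(m);print(u.min(),u.max(),v.min(),v.max())
togo([.529,-.229,.30],jaw=np.pi/2)
E
```

```text
440 550 0 158
tcp [0.5746 0.3067 0.2724] t 3.28 w 0.0488 F [ 0.2  0.2 -3. ] shift [ 0.1147 -1.3392 -0.0701] turn [0.0004 0.0013 0.0004] mm [  45.9 -535.7  -28. ]
```

View pics/s2.png

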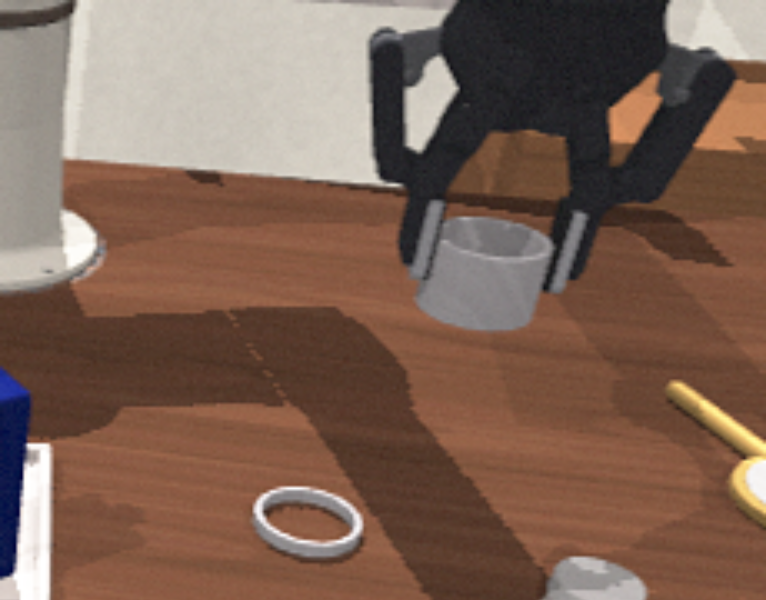

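The collar is upright in the jaws at crop (485,270), with the tips well above its underside, and the bangle (308,522) is untouched. Carrying it over at height.

move_arm:
  plan:
    - [0.005,-0.04,-0.03,0,0,0,0.3]
    - [0.02,-0.12,-0.07,0,0,0,0.3]
    - [0.03,-0.21,-0.07,0,0,0,0.3]
    - [0.04,-0.3,-0.07,0,0,0,0.3]
    - [0.05,-0.39,-0.07,0,0,0,0.3]
    - [0.06,-0.48,-0.07,0,0,0,0.3]
    - [0.07,-0.57,-0.07,0,0,0,0.3]
    - [0.08,-0.66,-0.07,0,0,0,0.3]
    - [0.09,-0.75,-0.07,0,0,0,0.3]
    - [0.1,-0.82,-0.07,0,0,0,0.3]
    - [0.11,-0.86,-0.07,0,0,0,0.3]
    - [0.115,-0.87,-0.07,0,0,0,0.3]

```text
time: 4.28
tcp_pos: [0.5267, -0.0437, 0.2959]
orientation: [0.001, 1.0, 0.0, -0.003]
ft_force: [0.2, 0.3, -1.6]
grip_width: 0.0489
```

move_arm:
  plan:
    - [0,-0.04,0,0,0,0,0.3]
    - [0,-0.12,0,0,0,0,0.3]
    - [0,-0.21,0,0,0,0,0.3]
    - [0,-0.3,0,0,0,0,0.3]
    - [0,-0.38,0,0,0,0,0.3]
    - [0,-0.44,0,0,0,0,0.3]
    - [0,-0.47,0,0,0,0,0.3]
    - [0,-0.47,0,0,0,0,0.3]
    - [0,-0.47,0,0,0,0,0.3]

```text
time: 5.03
tcp_pos: [0.5284, -0.2282, 0.2978]
orientation: [-0.0, 1.0, 0.001, -0.001]
ft_force: [-0.2, 0.3, -1.7]
grip_width: 0.0488
```

```bash
python3 - <<'E'
from h import *
togo([.529,-.229,.30],jaw=np.pi/2)
c=env.calibration("wrist");p,d=env.capture("wrist");q,e=env.capture("scene")
cv2.imwrite("pics/w3.png",np.hstack([cv2.resize(p,(400,300)),cv2.resize(q[40:220,70:310],(400,300))]))
for n,dd in(("wrist",d),("scene",e)):
    P=pts(n,dd);m=(abs(P[...,0]-.529)<.06)&(abs(P[...,1]+.229)<.06)&(P[...,2]>.255-.0)&(P[...,2]<.30)
    for lo,hi in((.172,.195),(.128,.145)):
        k=(dd>0)&(abs(P[...,0]-.529)<.05)&(abs(P[...,1]+.229)<.05)&(P[...,2]>lo)&(P[...,2]<hi)
        if k.any(): Q=P[k];v,u=np.nonzero(k);print(n,lo,k.sum(),Q.min(0).round(4),Q.max(0).round(4),((Q.min(0)+Q.max(0))/2).round(4),"z50",np.median(Q[:,2]).round(4),u.min(),u.max(),v.min(),v.max())
E
```

```text
tcp [ 0.5284 -0.2282  0.2978] t 5.03 w 0.0488 F [-0.2  0.3 -1.7] shift [-0.0014 -0.0021 -0.0056] turn [ 0.0017 -0.0013  0.0004] mm [-0.6 -0.8 -2.2]
wrist 0.172 653 [ 0.5181 -0.2394  0.1721] [ 0.5352 -0.2157  0.1898] [ 0.5266 -0.2276  0.181 ] z50 0.1873 257 289 198 224
wrist 0.128 4173 [ 0.4926 -0.2655  0.128 ] [ 0.5587 -0.1904  0.145 ] [ 0.5257 -0.2279  0.1365] z50 0.139 230 315 154 229
scene 0.172 122 [ 0.5184 -0.2425  0.1723] [ 0.5429 -0.2191  0.1873] [ 0.5307 -0.2308  0.1798] z50 0.1847 163 175 136 147
scene 0.128 580 [ 0.4921 -0.2688  0.1281] [ 0.5684 -0.1928  0.145 ] [ 0.5302 -0.2308  0.1365] z50 0.1376 154 192 152 173
```

View pics/w3.png

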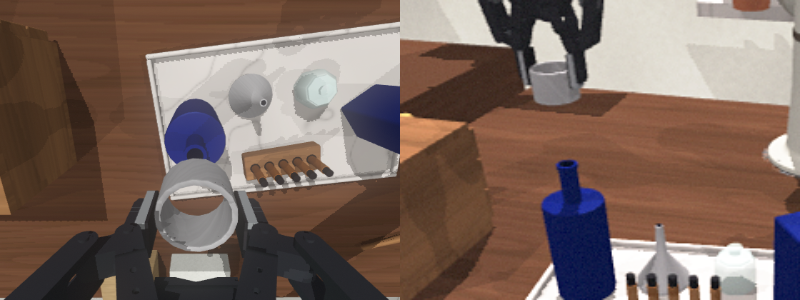

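Left (wrist): collar in the jaws at (197,210), with the neck just beyond it at (195,160). Right (scene): collar above the flask, level. I'll lower to just above the lip and compare the axes.

move_arm:
  plan:
    - [0,0,0.04,0,0,0,0.3]
    - [0,0,0.08,0,0,0,0.3]
    - [0,0,0.12,0,0,0,0.3]
    - [0,0,0.15,0,0,0,0.3]
    - [0,0,0.165,0,0,0,0.3]
    - [0,0,0.165,0,0,0,0.3]
    - [0,0,0.165,0,0,0,0.3]

```text
time: 5.72
tcp_pos: [0.5289, -0.2289, 0.2337]
orientation: [-0.001, 1.0, -0.0, 0.0]
ft_force: [0.2, 1.0, -0.7]
grip_width: 0.0489
```

```bash
python3 - <<'E'
from h import *
togo([.529,-.229,.1705],jaw=np.pi/2)
T=[]
for n in("scene","top"):
    p,d=env.capture(n);P=pts(n,d);S=p.max(2).astype(int)-p.min(2)
    T.append(cv2.resize(p[110:180,120:215] if n=="scene" else p[160:245,365:470],(400,320),interpolation=cv2.INTER_CUBIC))
    near=(d>0)&(abs(P[...,0]-.529)<.05)&(abs(P[...,1]+.229)<.05)
    for l,k in(("collar",near&(P[...,2]>.19)&(P[...,2]<.24)&(S<40)&(p.max(2)>80)),("lip",near&(P[...,2]>.174)&(P[...,2]<.193)&(S>40)),("body",near&(P[...,2]>.125)&(P[...,2]<.142)&(S>40))):
        if k.sum()>5: Q=P[k];v,u=np.nonzero(k);print(n,l,k.sum(),Q.min(0).round(4),Q.max(0).round(4),((Q.min(0)+Q.max(0))/2).round(4),u.min(),u.max(),v.min(),v.max())
cv2.imwrite("pics/s4.png",np.hstack(T))
E
```

```text
tcp [ 0.5289 -0.2289  0.2337] t 5.72 w 0.0489 F [ 0.2  1.  -0.7] shift [-1.000e-04 -2.000e-04  1.579e-01] turn [-0.      0.0002  0.0009] mm [-0.1 -0.1 63.2]
scene collar 642 [ 0.5033 -0.268   0.1998] [ 0.554  -0.1995  0.2399] [ 0.5286 -0.2338  0.2198] 148 183 110 135
scene lip 70 [ 0.5224 -0.2428  0.1741] [ 0.5419 -0.2188  0.187 ] [ 0.5321 -0.2308  0.1806] 164 175 137 146
scene body 605 [ 0.4927 -0.2685  0.125 ] [ 0.5687 -0.1931  0.1419] [ 0.5307 -0.2308  0.1335] 155 192 152 175
top collar 7 [ 0.5056 -0.2406  0.219 ] [ 0.5212 -0.1988  0.2354] [ 0.5134 -0.2197  0.2272] 407 434 203 212
top body 256 [ 0.5008 -0.2323  0.125 ] [ 0.5651 -0.1914  0.1415] [ 0.5329 -0.2119  0.1333] 392 414 184 219
```

View pics/s4.png

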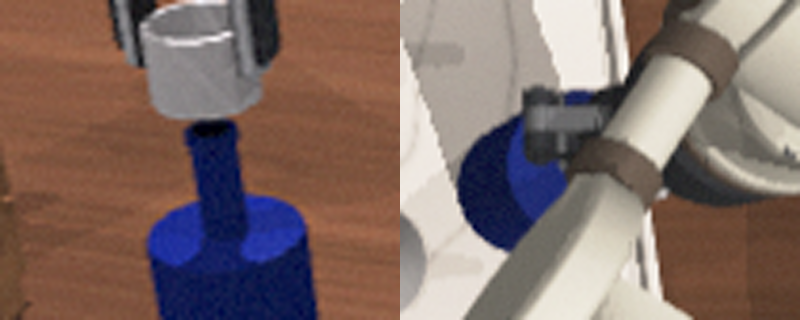

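The collar hangs just above the lip, within about 2 mm of its axis (crop: collar (203,65), lip (211,130)). Lowering with a 1.5 mm correction, slowing near the shoulder.

move_arm:
  plan:
    - [-0.004,-0.003,0.015,0,0,0,0.3]
    - [-0.004,-0.003,0.035,0,0,0,0.3]
    - [-0.004,-0.003,0.055,0,0,0,0.3]
    - [-0.004,-0.003,0.075,0,0,0,0.3]
    - [-0.004,-0.003,0.095,0,0,0,0.3]
    - [-0.004,-0.003,0.115,0,0,0,0.3]
    - [-0.004,-0.003,0.13,0,0,0,0.3]
    - [-0.004,-0.003,0.14,0,0,0,0.3]
    - [-0.004,-0.003,0.145,0,0,0,0.3]
    - [-0.004,-0.003,0.145,0,0,0,0.3]

```text
time: 6.65
tcp_pos: [0.5301, -0.2304, 0.1748]
orientation: [-0.0, 1.0, 0.0, -0.0]
ft_force: [0.7, 0.2, -1.1]
grip_width: 0.0487
```

move_arm:
  plan:
    - [0,0,0.003,0,0,0,0.3]
    - [0,0,0.006,0,0,0,0.3]
    - [0,0,0.006,0,0,0,0.3]
    - [0,0,0.006,0,0,0,0.3]

```text
time: 6.98
tcp_pos: [0.5304, -0.2306, 0.1731]
orientation: [-0.0, 1.0, -0.0, 0.0]
ft_force: [-0.1, -0.6, -1.1]
grip_width: 0.0487
```

Not in contact yet. Feeling downward in small steps.

move_arm:
  plan:
    - [0,0,0.0025,0,0,0,0.3]
    - [0,0,0.005,0,0,0,0.3]
    - [0,0,0.005,0,0,0,0.3]

```text
time: 7.23
tcp_pos: [0.5305, -0.2307, 0.1714]
orientation: [-0.0, 1.0, -0.0, 0.0]
ft_force: [-0.3, -0.4, 1.8]
grip_width: 0.049
```

move_arm:
  plan:
    - [0,0,0.0025,0,0,0,0.3]
    - [0,0,0.0025,0,0,0,0.3]
    - [0,0,0.0025,0,0,0,0.3]

```text
time: 7.48
tcp_pos: [0.5308, -0.2308, 0.1714]
orientation: [-0.0, 1.0, -0.0, 0.001]
ft_force: [-1.6, 1.0, 6.8]
grip_width: 0.0486
```

Contact: 6.8 N upward with TCP at 0.1714, as predicted. Opening gently and watching for any push.

move_arm:
  plan:
    - [0,0,-0.002,0,0,0,0.6]
    - [0,0,-0.002,0,0,0,0.65]
    - [0,0,-0.002,0,0,0,0.75]
    - [0,0,-0.002,0,0,0,0.85]
    - [0,0,-0.002,0,0,0,1]
    - [0,0,-0.002,0,0,0,1]
    - [0,0,-0.002,0,0,0,1]
    - [0,0,-0.002,0,0,0,1]

```text
time: 8.15
tcp_pos: [0.5303, -0.2305, 0.1706]
orientation: [-0.0, 1.0, 0.0, -0.0]
ft_force: [0.6, -0.0, -0.3]
grip_width: 0.0854
```

move_arm:
  plan:
    - [0,0,-0.02,0,0,0,1]
    - [0,0,-0.06,0,0,0,1]
    - [0,0,-0.12,0,0,0,1]
    - [0,0,-0.2,0,0,0,1]
    - [0,0,-0.28,0,0,0,1]
    - [0,0,-0.35,0,0,0,1]
    - [0.05,0,-0.4,0,0,0,1]
    - [0.15,0.05,-0.4,0,0,0,1]
    - [0.25,0.15,-0.4,0,0,0,1]
    - [0.3,0.25,-0.4,0,0,0,1]
    - [0.3,0.3,-0.4,0,0,0,1]
    - [0.3,0.3,-0.4,0,0,0,1]

```text
time: 9.15
tcp_pos: [0.4085, -0.1062, 0.3317]
orientation: [-0.002, 1.0, 0.001, 0.001]
ft_force: [-0.5, -1.1, -0.2]
grip_width: 0.0852
```

```bash
python3 - <<'E'
from h import *
s=env.read_state();print(s["time"],s["tcp_pos"],s["grip_width"])
T=[]
for n in("scene","top"):
    p,d=env.capture(n);P=pts(n,d);S=p.max(2).astype(int)-p.min(2)
    T.append(cv2.resize(p[120:260,100:350] if n=="scene" else p[130:290,200:460],(400,320),interpolation=cv2.INTER_CUBIC))
    near=(d>0)&(abs(P[...,0]-.529)<.05)&(abs(P[...,1]+.229)<.05)
    for l,k in(("collar",near&(P[...,2]>.13)&(P[...,2]<.18)&(S<40)&(p.max(2)>80)),("rim",near&(P[...,2]>.166)&(P[...,2]<.18)&(S<40)&(p.max(2)>80)),("lip",near&(P[...,2]>.178)&(P[...,2]<.193)&(S>40)),("body",near&(P[...,2]>.125)&(P[...,2]<.142)&(S>40))):
        if k.sum()>5: Q=P[k];print(n,l,k.sum(),Q.min(0).round(4),Q.max(0).round(4),((Q.min(0)+Q.max(0))/2).round(4))
cv2.imwrite("pics/s5.png",np.hstack(T))
E
```

```text
9.15 [ 0.408477   -0.10617973  0.33173888] 0.08524276167922157
scene collar 518 [ 0.4942 -0.2686  0.1333] [ 0.558  -0.2073  0.1763] [ 0.5261 -0.2379  0.1548]
scene rim 151 [ 0.5052 -0.2569  0.1661] [ 0.5565 -0.2075  0.1763] [ 0.5309 -0.2322  0.1712]
scene lip 62 [ 0.5183 -0.2411  0.1783] [ 0.5431 -0.2186  0.1868] [ 0.5307 -0.2299  0.1825]
scene body 400 [ 0.497  -0.267   0.1251] [ 0.5692 -0.1927  0.1397] [ 0.5331 -0.2298  0.1324]
top collar 468 [ 0.4932 -0.2644  0.1302] [ 0.5679 -0.2032  0.1752] [ 0.5305 -0.2338  0.1527]
top rim 203 [ 0.5052 -0.2558  0.1662] [ 0.5534 -0.2058  0.1752] [ 0.5293 -0.2308  0.1707]
top lip 96 [ 0.5178 -0.2406  0.1802] [ 0.5408 -0.2168  0.1891] [ 0.5293 -0.2287  0.1847]
top body 573 [ 0.4925 -0.2662  0.1259] [ 0.5658 -0.1911  0.1413] [ 0.5291 -0.2287  0.1336]
```

View pics/s5.png

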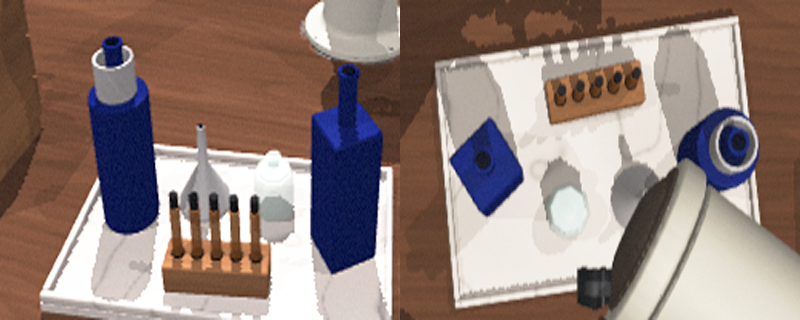

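The scene half shows the collar flat on the round flask's shoulder around the neck (112,75), and the top half shows it concentric with the neck (738,143). The arm is clear of everything and the square flask is in place. Handing in.

```bash
python3 -c "
from workcell import env
print(env.sign_off())"
```

```text
the job is handed in; nothing more can be done
None
```

I gripped the steel collar from above, carried it over the tray at height, lowered it over the round flask's neck until I felt contact (about 7 N), opened the gripper and backed away. I handed in at about 9 s.

**Last checks:**
- **Collar on the flask:** the top and scene cameras put the collar's axis within about 2 mm of the neck's. Its rim is at about 0.172 m, which is right for sitting on the shoulder at about 0.138 m. It looks level in the picture.
- **Round flask:** it is upright and within about 2 mm of where it started.
- **Square flask and bangle:** the square flask looked unmoved in the last picture. The bangle lay where it began in the picture taken after the lift, but I didn't measure it again at the end.
- **Release:** the gripper is open, the arm is about 16 cm above the shoulder and off to the side, and the wrist force is about zero.

**Disagreements:** the cameras differed by 2–3 mm in places, within the tolerance of the fit. The gripper pressed up with about 5.6 N when it closed on the collar, but the picture after the lift showed the grip was sound.

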